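# Press a cork popper head with the sprung hold-down arm

## Robot

A 7-joint arm with a two-finger parallel gripper is mounted at the origin on the work surface. World frame = base frame: x ahead of the robot, y to its left, z up, the work surface at z = 0. Lengths are in m, angles in rad, forces in N, time in s.
With the tool pointing down it reaches from about 0.425 to 0.95 m from the base axis. Payload 4.7 kg.
Tool frame: the origin (TCP) lies at the very end of the fingers, on their centre line; the grasp point (between the pads) lies 19 mm behind it (arm.pinch_z is the distance from the TCP to the grasp point, in m); z points along the fingers, y is the line along which they close (so a half turn about z gives the same grasp; the last joint's range is limited). The gripper opens to 87 mm and grips with 3 to 60 N. Pads are 19 mm wide; open, the fingers measure 117 mm over their backs; the gripper's body (75 mm by 190 mm) begins 51 mm behind the grasp point.
Start: joints at [1.137, 0.469, -0.049, 1.532, 0.024, 1.141, -0.082], TCP at [0.266, -0.62, 0.223] pointing down, gripper open.
Joint ranges: [-2.59, 2.59], [-0.33, 1.99], [-1.39, 1.29], [0.1, 2.45], [-1.04, 4.18], [0.21, 1.99], [-2.66, 2.66]. Speed limits (rad/s): [2.57, 2.57, 3.14, 3.14, 3.14, 3.14, 3.14].

## Interface

Orientations are given as a 3x3 rotation matrix whose columns are the frame's x, y, z axes.
In Python, from bench import arm gives the robot as it stands.
- The arm moves only by the tool play_rows, never from a script. Its argument "rows" is a list of rows, each an object with "xyz": the shift along the tool's x, y, z in mm, a list of three; "rotation": the turn, a rotation vector about the tool's x, y, z in degrees, a list of three. In form: [{"xyz": [x, y, z], "rotation": [wx, wy, wz]}, ...]. A call has 1 to 8 rows; each row shifts and turns the commanded pose from where the row before left it, along the tool's axes as they then stand; what a row does not reach is not made up. A row lasts 1/12 s, in which the tool goes at most 41.7 mm and 7.16 degrees, less where a joint would pass 70% of its speed; a pose out of reach is approached as far as the arm can. A call with a gripper value outside its range is refused whole. "gripper" is the opening, from -1 (shut) to 1 (fully open), set as the call begins (left out, the last holds). The fingers move at their own pace and stop on an object; "newtons" is the grip in N (left out, the last holds). Time passes only in rows, so rows that do not move let the fingers close. It gives the time, the measured TCP pose, the force, the opening and the grip force at its end, in the units of the state.
- arm.read_state(): the state, without advancing time (a new reading comes with each control period).
- arm.capture(name): name is "scene" or "top" or "wrist"; returns a dict with "img" (384x512x3 uint8, red, green, blue), "fx", "fy", "cx", "cy" (pixels), "dist" ([k1, k2, p1, p2, k3] as OpenCV has them; the pictures are not rectified), "extrinsics" (4x4, takes a point from world to camera coordinates). Camera axes: x right, y down, z forward; pixel columns grow to the right and rows downward; lengths in m; the calibration is good to about 2 mm. A picture is of the moment at which its call begins. There is no depth.
- arm.close_job(): hands the job in; it is judged then, once.
The state is a dict: "time": time; "qpos": joint angles; "dq": joint speeds; "joint_torque": joint torques, N m; "eef_pos": TCP position; "tool_rot": TCP orientation; "wrist_force": force on the tool from outside, world axes, zero at the start; "wrist_torque": the same for the moment, N m; "width": opening from 0.0 (shut) to 1.0 (fully open); "grip_force": force on a finger pad.
Only numpy, scipy, OpenCV 4.12 (cv2) and the standard library are available. Lean on these libraries where they do the work, as an engineer would, in place of code of your own. Each camera call takes 0.05 s, during which the arm holds its last target. There are 200 camera calls.

## Task

The cork popper head on the gluing jig needs pressing while its glue sets. Swing the raised hold-down arm round until its sprung pad hangs centred over the cork, still clear of it; then push the arm down until the pad presses the cork with its spring about half compressed (never so hard that it is squashed), and let go so that the arm stays there by itself. Leave the other things on the bench where they are.

Things in the scene. Friction and masses are not known exactly. Their poses are not given: they have to be found in the camera images.
- stand: Foot of the hold-down stand, fixed to the bench: dark steel disc 100 mm in diameter, 14 mm high, with an 18 mm post. Origin: centre of the disc's underside, on the post's axis, z up. On the post sits a swivelling head (to 131 mm above the bench, 19 mm from the axis), and hinged in it the arm, an aluminium bar 12 mm wide and 10 mm high.
- stand_hinge (a point): The arm's hinge point: on the post's axis, 115.5 mm above the bench. The vertical swivel axis and the arm's horizontal pitch axis cross here.
- swivel (a joint): Rotation of head and arm about the post's vertical axis, rad. At 0 the arm points along the stand's +x; growing values turn it clockwise seen from above. Friction-held (0.6 N m: about 3 N at the tab); stays where it is left. Range -0.6 to 1.5.
- boom (a joint): Pitch of the arm, rad. 0 is level, growing values raise the far end. Friction-held (1.2 N m, carries its own weight): pushing the tab down takes 4 to 5 N before the pad touches (the arm's mass varies around 0.15 kg), and more once the spring pushes back. Stays where it is left, but the spring gives back about 2 mm as the push is taken off. Range -0.3 to 0.7.
- tab_top (a point): Centre of the top face of the arm's push tab, a flat steel plate at the end of the arm, 40 mm along the arm, 36 mm across, 6 mm thick. The point is 200 mm from the hinge along the arm and 5 mm above the arm's centre line.
- pad_face (a point): Lowest point of the sprung pad when its spring is free; this point moves with the arm, not with the spring. 150 mm from the hinge along the arm, 35 mm below the arm's centre line. The pad is a black rubber ball, 18 mm in diameter.
- jig: Gluing jig, fixed to the bench: black pedestal plate 85 x 110 x 14 mm; origin in the middle of its underside, z up. Straight above the origin an upright stem carries the cork popper head, 28 mm high, with a flat round top 34 mm in diameter.
- spool: Bystander: white thread spool, 28 mm in diameter, 38 mm high, standing. Origin: centre of its underside.
- glue: Bystander: small black glue bottle, 28 mm in diameter, 60 mm high, standing. Origin: centre of its underside.
- brush: Bystander: small brush with a wooden handle, 140 mm long, lying.
- tin: Bystander: flat closed aluminium tin, 75 x 55 x 22 mm. Origin: centre of its underside.
- barrel_top (a point): Centre of the top of the pad's steel barrel (22 mm in diameter), 150 mm along the arm, 12 mm above its centre line. Inside is the pad's spring: 14 mm travel, 500 N/m, no preload, so half compressed (7 mm) is 3.5 N. A 6 mm rod rises out of the barrel as the pad is pressed: 3 mm out when free, 10 at half, 17 when fully compressed. Its reading is not reported.
- sleeve_top (a point): Top of the jig's aluminium sleeve, 36 mm above the bench under the cork. The stem in it was set to some height by the last user, which is not reported: the cork's flat top is anywhere from 75 to 100 mm above the bench (find it by touch or sight). The stem does not give under the pad.

How it is judged:
By the outcome, as a careful person would: the job done as asked, in the order asked, and still so for the second after the job is handed in, with the robot touching nothing.
It also fails if it takes over 72 s, if anything falls off the work surface, if the arm or the gripper's body presses on something with over 40 N, if the wrist force passes 120 N, or if a joint passes its speed limit or range.

## Working session

There is one attempt and no reset: what is moved stays moved. The work goes in short steps, Python scripts to look and compute and a tool call to move; the robot and the scene stay as the last step left them, time stands still between calls to the robot, and variables do not carry over. Pictures are saved under pics/ and viewed, at most 10 in all, crops included, and the job is handed in when it is done.

Besides the shell and the picture viewer there is one more tool, called after ">>>" as a command line: name --argument value ..., lists and objects as JSON in quotes. play_rows: Moves the arm, as the interface text tells. Its arguments: {"type":"object","properties":{"rows":{"type":"array"},"gripper":{"type":"number"},"newtons":{"type":"number"}},"required":["rows"]}

```bash
ls; mkdir -p pics
python3 - <<'E'
from bench import arm
import cv2,numpy as np
for n in ["scene","top"]:
    c=arm.capture(n); cv2.imwrite(f"pics/{n}0.png",c["img"][:,:,::-1]); 
    print(n,c["fx"],c["fy"],c["cx"],c["cy"],c["dist"]);print(np.round(c["extrinsics"],4))
s=arm.read_state();print(s["time"],s["eef_pos"],s["tool_rot"])
E
```

```text
pics
scene 433.4379407557031 433.4379407557031 261.29974013497986 187.75696187831093 [0.01435145 0.         0.         0.         0.        ]
[[ 0.8257  0.5638  0.0182 -0.436 ]
 [ 0.4387 -0.6216 -0.649  -0.2176]
 [-0.3545  0.5439 -0.7606  1.2588]
 [ 0.      0.      0.      1.    ]]
top 416.0120969826103 416.0120969826103 256.04426383126366 191.0932264484471 [-0.1136254  0.         0.         0.         0.       ]
[[ 0.0169 -0.9998  0.0131 -0.0429]
 [-0.9922 -0.0184 -0.1233  0.5552]
 [ 0.1235 -0.0109 -0.9923  1.2028]
 [ 0.      0.      0.      1.    ]]
0.1 [ 0.2656375  -0.61995675  0.22160839] [[ 9.19162605e-01  3.93877578e-01 -7.47587414e-04]
 [ 3.93878280e-01 -9.19161298e-01  1.55188877e-03]
 [-7.58992288e-05 -1.72089657e-03 -9.99998516e-01]]
```

View pics/scene0.png

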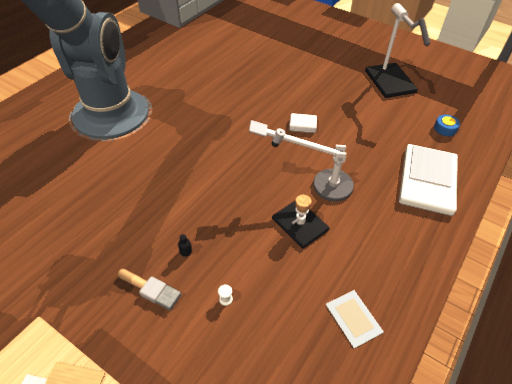

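View pics/top0.png

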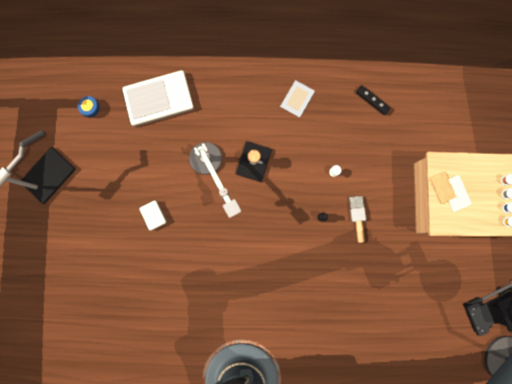

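```bash
cat > h.py <<'E'
from bench import arm
import cv2,numpy as np
def K(c): return np.array([[c["fx"],0,c["cx"]],[0,c["fy"],c["cy"]],[0,0,1.]])
def ray(c,uv):
    p=cv2.undistortPoints(np.array([[uv]],float),K(c),np.array(c["dist"],float))[0,0]
    R,t=c["extrinsics"][:3,:3],c["extrinsics"][:3,3]
    d=R.T@np.array([p[0],p[1],1]); return -R.T@t,d/np.linalg.norm(d)
def plane(c,uv,z):
    o,d=ray(c,uv); return o+d*(z-o[2])/d[2]
def cross(c1,u1,c2,u2):
    o1,d1=ray(c1,u1);o2,d2=ray(c2,u2)
    s=np.linalg.lstsq(np.c_[d1,-d2],o2-o1,rcond=None)[0]
    a,b=o1+s[0]*d1,o2+s[1]*d2; return (a+b)/2,np.linalg.norm(a-b)
def proj(c,P):
    e=c["extrinsics"]; r=cv2.Rodrigues(e[:3,:3])[0]
    return cv2.projectPoints(np.array([P],float),r,e[:3,3],K(c),np.array(c["dist"],float))[0][0,0]
E
python3 - <<'E'
from h import *
a=cv2.imread("pics/top0.png")[135:225,180:285]; b=cv2.imread("pics/scene0.png")[110:250,240:365]
a=cv2.resize(a,None,fx=5,fy=5,interpolation=cv2.INTER_CUBIC);b=cv2.resize(b,None,fx=4.2,fy=4.2,interpolation=cv2.INTER_CUBIC)
cv2.imwrite("pics/a.png",a);cv2.imwrite("pics/b.png",b)
E
```

```text
(no output)
```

View pics/a.png

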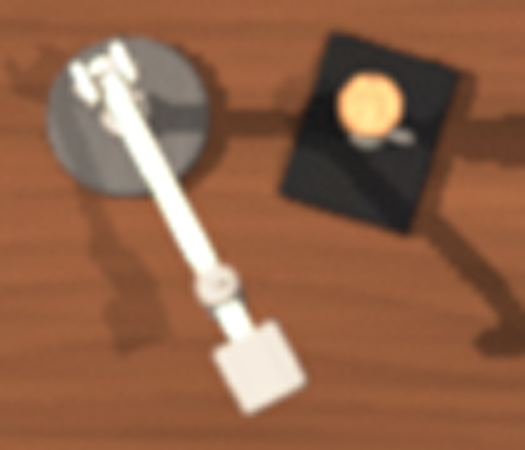

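View pics/b.png

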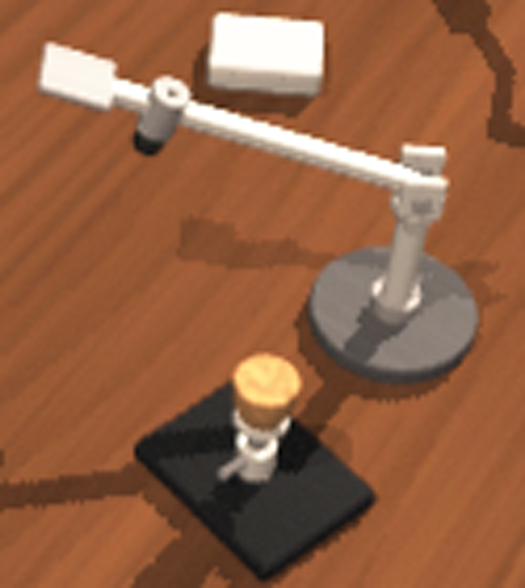

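The crops show the stand disc (top px ≈205.6,158.4), the cork (≈254,155.8), the tab (≈231.6,208.2) and the barrel (≈223.4,191.6). In the scene view the tab is at ≈258.6,128, the barrel at ≈280.5,132 and the cork top at ≈303.6,200.5.

Run:
```python
from h import *
t=arm.capture("top");s=arm.capture("scene")
def crop(x,y,o,f): return ((x+.5)/f-.5+o[0],(y+.5)/f-.5+o[1])
T=lambda x,y:crop(x,y,(180,135),5); S=lambda x,y:crop(x,y,(240,110),4.2)
# disc by ellipse of grey mask incl. hull (top)
def comp(img,lo,hi,near,hull=True):
    h=cv2.cvtColor(img,cv2.COLOR_RGB2HSV); m=cv2.inRange(h,lo,hi)
    cs,_=cv2.findContours(m,cv2.RETR_EXTERNAL,cv2.CHAIN_APPROX_NONE)
    cs=[c for c in cs if cv2.contourArea(c)>15]
    return min(cs,key=lambda c:np.linalg.norm(np.array(cv2.minEnclosingCircle(c)[0])-near))
c=comp(t["img"],(8,90,170),(25,255,255),(254,156)); e=cv2.minEnclosingCircle(c); print("cork top mask",e,cv2.fitEllipse(c))
c=comp(s["img"],(8,90,190),(25,255,255),(303.6,200)); print("cork scene mask",cv2.fitEllipse(c))
print("disc top", [plane(t,T(x,y),.014).round(4) for x,y in[(128,117)]], "scene",plane(s,S(394,312),.014).round(4))
print("disc edges",plane(t,T(47,117),.014),plane(t,T(209,117),.014),plane(t,T(128,37),.014),plane(t,T(128,197),.014))
print("jig corners", [plane(t,T(*p),.014).round(4) for p in[(333,33),(465,72),(409,236),(280,193)]], [plane(s,S(*p),.014).round(4) for p in [(136,450),(262,578),(374,495),(235,385)]])
print("tab",cross(t,T(258,366),s,S(78,76)))
print("barrel",cross(t,T(217,281),s,S(171,90)))
print("cork",cross(t,T(370,104),s,S(267,380)))
for z in(.075,.0875,.1): print(z,plane(t,T(370,104),z).round(4),plane(s,S(267,380),z).round(4))
```

```text
cork top mask ((253.5, 155.77272033691406), 6.290923118591309) ((253.52752685546875, 155.71983337402344), (11.458678245544434, 12.080984115600586), 172.2128448486328)
cork scene mask ((303.1004943847656, 200.1357421875), (12.047863006591797, 15.443131446838379), 103.06131744384766)
disc top [array([0.6575, 0.1239, 0.014 ])] scene [0.6635 0.119  0.014 ]
disc edges [0.65662844 0.17355393 0.014     ] [0.65834735 0.07430466 0.014     ] [0.70760905 0.12561294 0.014     ] [0.60791917 0.12220459 0.014     ]
jig corners [array([ 7.124e-01, -4.000e-04,  1.400e-02]), array([ 0.6895, -0.0819,  0.014 ]), array([ 0.5871, -0.049 ,  0.014 ]), array([0.6121, 0.0298, 0.014 ])] [array([ 0.5944, -0.0537,  0.014 ]), array([ 0.6945, -0.0853,  0.014 ]), array([ 0.7173, -0.0045,  0.014 ]), array([0.6153, 0.0174, 0.014 ])]
tab (array([0.49318713, 0.03293922, 0.17352398]), np.float64(5.615971915681517e-05))
barrel (array([0.53793642, 0.05571723, 0.17030908]), np.float64(0.00043955209917281293))
cork (array([ 0.65291373, -0.02359013,  0.08707142]), np.float64(0.00034051132733685217))
0.075 [ 0.6553 -0.0237  0.075 ] [ 0.649  -0.0145  0.075 ]
0.0875 [ 0.6527 -0.0237  0.0875] [ 0.6532 -0.0238  0.0875]
0.1 [ 0.65   -0.0236  0.1   ] [ 0.6574 -0.0331  0.1   ]
```

```bash
cat >> h.py <<'E'
def delta(P,xhead):
    "tool-frame shift (mm) and turn about tool z (deg) to reach world P with tool x heading (deg)"
    s=arm.read_state();R=np.array(s["tool_rot"]);h=np.degrees(np.arctan2(R[1,0],R[0,0]))
    print("t",s["time"],"now",np.round(s["eef_pos"],4),"head",h.round(2),"F",np.round(s["wrist_force"],1))
    print("shift mm",(R.T@(np.array(P)-s["eef_pos"])*1e3).round(1),"turn z",round(h-xhead,1))
E
python3 - <<'E'
from h import *
t=arm.capture("top");s=arm.capture("scene")
T=lambda x,y:((x+.5)/5-.5+180,(y+.5)/5-.5+135)
st=plane(t,T(128,117),.014)
for p in(.25,.3,.33,.37):
    z=.1155+.2*np.sin(p)+.005*np.cos(p);zb=.1155+.15*np.sin(p)+.012*np.cos(p)
    a=plane(t,T(258,366),z)-st;b=plane(t,T(217,281),zb)-st
    f=lambda v:(np.hypot(v[0],v[1]).round(4),np.degrees(np.arctan2(v[1],v[0])).round(1))
    print(p,z.round(4),"tab",f(a),(200*np.cos(p)-5*np.sin(p)).round(1),"bar",f(b),(150*np.cos(p)-12*np.sin(p)).round(1),(a+st).round(4))
for z in (.085,.09,.095):
    v=plane(t,(253.6,155.75),z)-st; print(z,v,f(v))
delta([.497,.034,.222],29)
E
```

```text
0.25 0.1698 tab (np.float64(0.1874), np.float64(-151.0)) 192.5 bar (np.float64(0.1365), np.float64(-150.3)) 142.4 [0.4935 0.0331 0.1698]
0.3 0.1794 tab (np.float64(0.1884), np.float64(-151.0)) 189.6 bar (np.float64(0.1375), np.float64(-150.3)) 139.8 [0.4927 0.0326 0.1794]
0.33 0.185 tab (np.float64(0.1889), np.float64(-151.0)) 187.6 bar (np.float64(0.1381), np.float64(-150.3)) 138.0 [0.4922 0.0324 0.185 ]
0.37 0.1925 tab (np.float64(0.1896), np.float64(-151.0)) 184.7 bar (np.float64(0.1389), np.float64(-150.3)) 135.5 [0.4916 0.032  0.1925]
0.085 [-0.00528835 -0.14758696  0.071     ] (np.float64(0.1477), np.float64(-92.1))
0.09 [-0.00634654 -0.14756935  0.076     ] (np.float64(0.1477), np.float64(-92.5))
0.095 [-0.00740472 -0.14755175  0.081     ] (np.float64(0.1477), np.float64(-92.9))
t 0.3 now [ 0.2658 -0.6203  0.2222] head 23.19 F [-0.4 -0.   0.1]
shift mm [ 4.702e+02 -5.104e+02  5.000e-01] turn z -5.8
```

>>> play_rows --rows '[{"xyz":[19.4,-21.3,-2],"rotation":[0,0,0]},{"xyz":[19.4,-21.3,-2],"rotation":[0,0,0]},{"xyz":[19.4,-21.3,-2],"rotation":[0,0,0]},{"xyz":[19.4,-21.3,-2],"rotation":[0,0,0]},{"xyz":[19.4,-21.3,-2],"rotation":[0,0,0]},{"xyz":[19.4,-21.3,0],"rotation":[0,0,0]},{"xyz":[19.4,-21.3,0],"rotation":[0,0,0]},{"xyz":[19.4,-21.3,0],"rotation":[0,0,0]}]' --gripper 0.6

```text
time: 0.97
eef_pos: [0.3417, -0.4013, 0.2327]
tool_rot: [[0.919, 0.394, 0.0], [0.394, -0.919, -0.0], [0.0, 0.0, -1.0]]
wrist_force: [0.7, -0.5, 0.9]
width: 0.803
grip_force: 0.0
```

>>> play_rows --rows '[{"xyz":[19.4,-21.3,0],"rotation":[0,0,0]},{"xyz":[19.4,-21.3,0],"rotation":[0,0,0]},{"xyz":[19.4,-21.3,0],"rotation":[0,0,0]},{"xyz":[19.4,-21.3,0],"rotation":[0,0,0]},{"xyz":[19.4,-21.3,0],"rotation":[0,0,0]},{"xyz":[19.4,-21.3,0],"rotation":[0,0,0]},{"xyz":[19.4,-21.3,0],"rotation":[0,0,0]},{"xyz":[19.4,-21.3,0],"rotation":[0,0,0]}]'

```text
time: 1.63
eef_pos: [0.4172, -0.1836, 0.2328]
tool_rot: [[0.919, 0.394, 0.001], [0.394, -0.919, -0.0], [0.0, 0.001, -1.0]]
wrist_force: [0.6, 0.1, -0.0]
width: 0.799
grip_force: 0.0
```

>>> play_rows --rows '[{"xyz":[19.4,-21.3,0],"rotation":[0,0,0]},{"xyz":[19.4,-21.3,0],"rotation":[0,0,0]},{"xyz":[19.4,-21.3,0],"rotation":[0,0,0]},{"xyz":[19.4,-21.3,0],"rotation":[0,0,0]},{"xyz":[19.4,-21.3,0],"rotation":[0,0,0]},{"xyz":[19.4,-21.3,0],"rotation":[0,0,0]},{"xyz":[0,0,0],"rotation":[0,0,-3]},{"xyz":[0,0,0],"rotation":[0,0,-3]}]'

```text
time: 2.3
eef_pos: [0.4741, -0.0194, 0.2327]
tool_rot: [[0.87, 0.494, 0.001], [0.494, -0.87, 0.0], [0.001, -0.0, -1.0]]
wrist_force: [-1.0, -0.5, -0.4]
width: 0.801
grip_force: 0.0
```

Run:
```python
from h import *
delta([.4925,.0325,.164],29.2); print(arm.read_state()["width"])
c=arm.capture("wrist"); cv2.imwrite("pics/w1.png",c["img"][:,:,::-1])
for P in([.4925,.0325,.184],[.538,.056,.175]): print(proj(c,P))
```

```text
t 2.3 now [ 0.4741 -0.0194  0.2327] head 29.59 F [-1.  -0.5 -0.4]
shift mm [ 41.6 -36.   68.8] turn z 0.4
0.8011342557465605
[198.63853015 150.72076129]
[200.80506702  68.47772509]
```

View pics/w1.png

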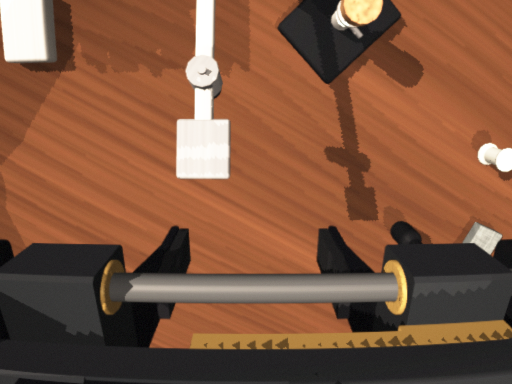

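The wrist view shows the tab centred at ≈(203,149) and the barrel at ≈(202,71), both within 3 mm of the prediction. The arm is parallel to the tool x axis.

>>> play_rows --rows '[{"xyz":[14,-11,0],"rotation":[0,0,0]},{"xyz":[14,-11,0],"rotation":[0,0,0]},{"xyz":[13.6,-11.5,0],"rotation":[0,0,0]},{"xyz":[0,0,12],"rotation":[0,0,0]},{"xyz":[0,0,14],"rotation":[0,0,0]},{"xyz":[0,0,14],"rotation":[0,0,0]},{"xyz":[0,0,14],"rotation":[0,0,0]},{"xyz":[0,0,12],"rotation":[0,0,0]}]'

```text
time: 3.02
eef_pos: [0.4933, 0.0275, 0.1657]
tool_rot: [[0.874, 0.486, -0.0], [0.486, -0.874, -0.0], [-0.001, 0.0, -1.0]]
wrist_force: [-1.3, -0.1, -0.2]
width: 0.797
grip_force: 0.0
```

>>> play_rows --rows '[{"xyz":[0,0,3],"rotation":[0,0,0]},{"xyz":[0,0,0],"rotation":[0,0,0]},{"xyz":[0,0,0],"rotation":[0,0,0]},{"xyz":[0,0,0],"rotation":[0,0,0]}]' --gripper 0.02

```text
time: 3.35
eef_pos: [0.4943, 0.0279, 0.1644]
tool_rot: [[0.873, 0.487, 0.002], [0.487, -0.873, -0.0], [0.001, 0.001, -1.0]]
wrist_force: [0.2, -0.3, 0.5]
width: 0.581
grip_force: 0.0
```

Run:
```python
from h import *
delta([.4925,.0325,.164],29.2); print(arm.read_state()["width"],arm.read_state()["grip_force"])
```

```text
t 3.35 now [0.4943 0.0279 0.1644] head 29.16 F [ 0.2 -0.3  0.5]
shift mm [ 0.7 -4.9  0.4] turn z -0.0
0.5812889154120482 0.0
```

>>> play_rows --rows '[{"xyz":[0.1,3.3,0],"rotation":[0,0,-1]},{"xyz":[0.2,6.6,0],"rotation":[0,0,-2]},{"xyz":[0.26,9.9,0],"rotation":[0,0,-3]},{"xyz":[0.26,9.9,0],"rotation":[0,0,-3]},{"xyz":[0.26,9.9,0],"rotation":[0,0,-3]},{"xyz":[0.26,9.9,0],"rotation":[0,0,-3]},{"xyz":[0.26,9.9,0],"rotation":[0,0,-3]},{"xyz":[0.26,9.9,0],"rotation":[0,0,-3]}]'

```text
time: 4.02
eef_pos: [0.538, -0.0242, 0.1641]
tool_rot: [[0.638, 0.77, 0.0], [0.77, -0.638, 0.002], [0.002, -0.001, -1.0]]
wrist_force: [-1.4, 3.6, 0.6]
width: 0.512
grip_force: 1.4
```

>>> play_rows --rows '[{"xyz":[0.26,9.9,0],"rotation":[0,0,-3]},{"xyz":[0.26,9.9,0],"rotation":[0,0,-3]},{"xyz":[0.26,9.9,0],"rotation":[0,0,-3]},{"xyz":[0.26,9.9,0],"rotation":[0,0,-3]},{"xyz":[0.26,9.9,0],"rotation":[0,0,-3]},{"xyz":[0.26,9.9,0],"rotation":[0,0,-3]},{"xyz":[0.2,6.6,0],"rotation":[0,0,-2]},{"xyz":[0.1,3.3,0],"rotation":[0,0,-1]}]'

```text
time: 4.68
eef_pos: [0.5983, -0.0583, 0.1638]
tool_rot: [[0.321, 0.947, -0.0], [0.947, -0.321, 0.001], [0.001, -0.001, -1.0]]
wrist_force: [-1.2, 1.5, 2.2]
width: 0.511
grip_force: 1.3
```

Run:
```python
from h import *
delta([.6575-.005,.124-.1885,.164],87.5); print(arm.read_state()["width"],arm.read_state()["grip_force"])
c=arm.capture("wrist"); cv2.imwrite("pics/w2.png",c["img"][:,:,::-1])
t=arm.capture("top"); cv2.imwrite("pics/t2.png",t["img"][:,:,::-1])
a=cv2.resize(t["img"][135:225,180:285,::-1],None,fx=5,fy=5,interpolation=cv2.INTER_CUBIC)
cv2.imwrite("pics/both.png",cv2.vconcat([cv2.resize(a,(350,300)),cv2.resize(c["img"][:220,100:450,::-1],(350,220))]))
```

```text
t 4.6833 now [ 0.5983 -0.0583  0.1638] head 71.26 F [-1.2  1.5  2.2]
shift mm [11.5 53.3 -0.2] turn z -16.2
0.5114880933794954 1.2876761332154274
```

View pics/both.png

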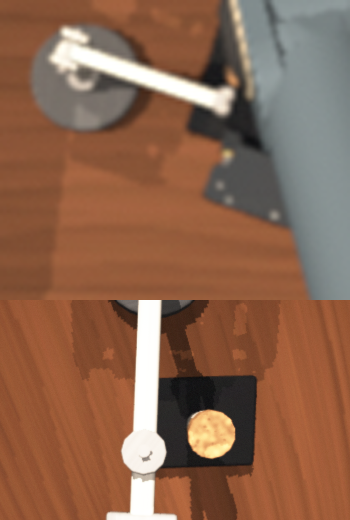

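The top view shows the arm swung close to the jig. In the wrist view the barrel is at ≈(244,152) and the cork at ≈(310,134), so about 17° of swing remains.

>>> play_rows --rows '[{"xyz":[0.1,6.6,0],"rotation":[0,0,-2]},{"xyz":[0.2,6.6,0],"rotation":[0,0,-2]},{"xyz":[0.2,6.6,0],"rotation":[0,0,-2]},{"xyz":[0.2,6.6,0],"rotation":[0,0,-2]},{"xyz":[0.2,6.6,0],"rotation":[0,0,-2]},{"xyz":[0.2,6.6,0],"rotation":[0,0,-2]},{"xyz":[0.1,6.6,0],"rotation":[0,0,-2]},{"xyz":[0,0,0],"rotation":[0,0,0]}]'

```text
time: 5.45
eef_pos: [0.6435, -0.0681, 0.1636]
tool_rot: [[0.084, 0.996, 0.0], [0.996, -0.084, -0.0], [-0.0, 0.0, -1.0]]
wrist_force: [-1.3, 0.3, 0.0]
width: 0.505
grip_force: 0.6
```

```bash
cat >> h.py <<'E'
def look(name,zc=.092,zb=.1755):
    c=arm.capture("wrist"); im=c["img"]; cv2.imwrite(f"pics/{name}.png",im[:,:,::-1])
    h=cv2.cvtColor(im,cv2.COLOR_RGB2HSV)
    m=cv2.inRange(h,(8,70,190),(28,255,255)); m[230:]=0
    cs,_=cv2.findContours(m,0,2); k=max(cs,key=cv2.contourArea); print("cork px",cv2.fitEllipse(cv2.convexHull(k)),cv2.contourArea(k))
    m=cv2.inRange(h,(0,0,150),(180,50,255)); m[230:]=0
    cs,_=cv2.findContours(m,0,2); b=max(cs,key=cv2.contourArea)
    bm=np.zeros_like(m);cv2.drawContours(bm,[b],-1,255,-1)
    rows=[(v,np.flatnonzero(bm[v])) for v in range(0,230,6)]
    print("light rows",[(v,int(x.min()),int(x.max())) for v,x in rows if len(x)])
    return c
E
python3 - <<'E'
from h import *
delta([.6575-.005,.124-.1885,.164],87.5)
c=look("w3")
E
```

```text
t 5.45 now [ 0.6435 -0.0681  0.1636] head 85.19 F [-1.3  0.3  0. ]
shift mm [ 4.3  8.7 -0.4] turn z -2.3
cork px ((272.4945373535156, 141.38645935058594), (23.71576690673828, 48.59590530395508), 1.3604410886764526) 644.0
light rows [(0, 240, 262), (6, 240, 262), (12, 240, 262), (18, 239, 261), (24, 239, 261), (30, 239, 261), (36, 239, 261), (42, 239, 261), (48, 238, 260), (54, 238, 260), (60, 238, 260), (66, 238, 260), (72, 238, 260), (78, 237, 260), (84, 237, 259), (90, 237, 259), (96, 236, 259), (102, 236, 259), (108, 236, 259), (114, 236, 259), (120, 236, 258), (126, 235, 258), (132, 234, 258), (138, 228, 263), (144, 225, 266), (150, 224, 267), (156, 225, 266), (162, 226, 265), (168, 232, 259), (174, 235, 256), (180, 234, 255), (186, 234, 256), (192, 234, 256), (198, 234, 256), (204, 233, 255), (210, 233, 255), (216, 209, 278), (222, 209, 279), (228, 209, 278)]
```

View pics/w3.png

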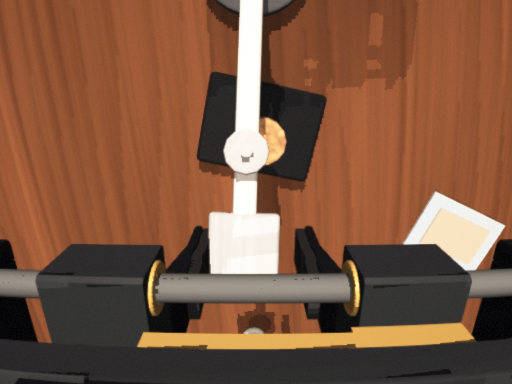

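The wrist view shows the barrel at (245.5,150). The cork is partly hidden behind it, right edge ≈286 and rows 117–166, so its centre is at ≈(262,141).

Run:
```python
from h import *
from scipy.optimize import least_squares
c=arm.capture("wrist");t=arm.capture("top")
im=cv2.cvtColor(c["img"],cv2.COLOR_RGB2HSV)
m=cv2.inRange(im,(8,90,150),(28,255,255)); m[230:]=0; m[:,330:]=0
k=max(cv2.findContours(m,0,2)[0],key=cv2.contourArea)
m2=np.zeros_like(m);cv2.drawContours(m2,[k],-1,255,-1)
pts=np.array([[np.flatnonzero(m2[v]).max()+.5,v] for v in range(m2.shape[0]) if m2[v].any() and np.flatnonzero(m2[v]).max()>268]); print(pts[[0,len(pts)//2,-1]])
for z in (.08,.085,.09,.095,.1):
    P=np.array([plane(c,p,z)[:2] for p in pts])
    r=least_squares(lambda q:np.hypot(*(P-q[:2]).T)-q[2],[.65,-.025,.017],loss="soft_l1",f_scale=.001)
    print("cork z",z,r.x.round(4),"rms",np.sqrt(np.mean(r.fun**2)).round(5))
st=np.array([.6575,.124])
for p in(.3,.33):
    zb=.1155+.15*np.sin(p)+.012*np.cos(p); zt=.1155+.1*np.sin(p)
    b=plane(c,(245.5,150.5),zb)[:2]; w=b-st; print("barrel",zb.round(4),b.round(4),np.hypot(*w).round(4),np.degrees(np.arctan2(w[1],w[0])).round(2))
    # arm line: upper edge rows mid, at row 0 & 126, top face z along arm
    for v,u in((0,251.),(60,249.),(126,246.5)):
        for r0 in [None]:
            # iterate height by radius
            z=.13
            for _ in range(20):
                q=plane(c,(u,v),z)[:2]; d=np.hypot(*(q-st)); z=.1155+d*np.tan(p)+.005/np.cos(p)
            print("  arm",q.round(4),z.round(4))
```

```text
Traceback (most recent call last):
IndexError: index 0 is out of bounds for axis 0 with size 0
```

```bash
cat > m.py <<'E'
from h import *
from scipy.optimize import least_squares
c=arm.capture("wrist")
im=cv2.cvtColor(c["img"],cv2.COLOR_RGB2HSV)
m=cv2.inRange(im,(8,70,180),(28,255,255)); m[230:]=0; m[:,330:]=0
k=max(cv2.findContours(m,0,2)[0],key=cv2.contourArea)
m2=np.zeros_like(m);cv2.drawContours(m2,[k],-1,255,-1)
pts=np.array([[np.flatnonzero(m2[v]).max()+.5,v] for v in range(m2.shape[0]) if m2[v].any() and np.flatnonzero(m2[v]).max()>268]); print(pts[[0,len(pts)//2,-1]])
for z in (.08,.085,.09,.095,.1):
    P=np.array([plane(c,p,z)[:2] for p in pts])
    r=least_squares(lambda q:np.hypot(*(P-q[:2]).T)-q[2],[.65,-.025,.017],loss="soft_l1",f_scale=.001)
    print("cork z",z,r.x.round(4),"rms",np.sqrt(np.mean(r.fun**2)).round(5))
st=np.array([.6575,.124])
for p in(.3,.33):
    zb=.1155+.15*np.sin(p)+.012*np.cos(p)
    b=plane(c,(245.5,150.5),zb)[:2]; w=b-st; print("barrel",zb.round(4),b.round(4),np.hypot(*w).round(4),np.degrees(np.arctan2(w[1],w[0])).round(2))
    for v,u in((0,251.),(60,249.),(126,246.5)):
        z=.13
        for _ in range(20):
            q=plane(c,(u,v),z)[:2]; z=.1155+np.hypot(*(q-st))*np.tan(p)+.005/np.cos(p)
        print("  arm",q.round(4),z.round(4))
E
python3 m.py
```

```text
[[269.5 118. ]
 [286.5 141. ]
 [269.5 164. ]]
cork z 0.08 [ 0.6524 -0.0258  0.0178] rms 0.00024
cork z 0.085 [ 0.6523 -0.025   0.0174] rms 0.00023
cork z 0.09 [ 0.6522 -0.0242  0.0171] rms 0.00023
cork z 0.095 [ 0.6522 -0.0234  0.0167] rms 0.00022
cork z 0.1 [ 0.6521 -0.0226  0.0164] rms 0.00022
barrel 0.1713 [ 0.643  -0.0146] 0.1394 -95.97
  arm [0.6516 0.0572] 0.1415
  arm [0.6481 0.0272] 0.1508
  arm [ 0.6442 -0.0044] 0.1607
barrel 0.1755 [ 0.6432 -0.0138] 0.1386 -95.93
  arm [0.6515 0.0566] 0.144
  arm [0.6481 0.0269] 0.1542
  arm [ 0.6443 -0.0039] 0.1648
```

>>> play_rows --rows '[{"xyz":[0.1,4.3,0],"rotation":[0,0,-1.3]},{"xyz":[0.1,4.3,0],"rotation":[0,0,-1.3]},{"xyz":[0.1,4.3,0],"rotation":[0,0,-1.3]},{"xyz":[0,0,0],"rotation":[0,0,0]},{"xyz":[0,0,0],"rotation":[0,0,0]}]'

```text
time: 6.07
eef_pos: [0.6567, -0.0686, 0.1635]
tool_rot: [[0.016, 1.0, 0.001], [1.0, -0.016, -0.0], [-0.0, 0.001, -1.0]]
wrist_force: [-1.5, -0.0, -0.5]
width: 0.509
grip_force: 0.7
```

Run:
```python
from h import *
delta([.6525,.124-.1885,.164],87.5)
c=look("w4")
cv2.imwrite("pics/w4c.png",cv2.resize(c["img"][0:300,120:400,::-1],None,fx=2,fy=2))
for z in(.1713,.1755): print(z,plane(c,(252,150),z),plane(c,(262,150),z)-plane(c,(252,150),z))
```

```text
t 6.0667 now [ 0.6567 -0.0686  0.1635] head 89.08 F [-1.5 -0.  -0.5]
shift mm [ 4.  -4.2 -0.5] turn z 1.6
cork px ((264.9759521484375, 136.70596313476562), (10.379769325256348, 28.35232162475586), 164.42669677734375) 147.0
light rows [(0, 240, 262), (6, 239, 262), (12, 239, 262), (18, 239, 261), (24, 239, 261), (30, 239, 261), (36, 239, 261), (42, 238, 260), (48, 238, 260), (54, 238, 260), (60, 238, 260), (66, 238, 260), (72, 238, 259), (78, 237, 259), (84, 237, 259), (90, 237, 259), (96, 236, 259), (102, 236, 259), (108, 236, 259), (114, 236, 258), (120, 235, 258), (126, 236, 258), (132, 235, 257), (138, 229, 262), (144, 226, 266), (150, 223, 267), (156, 224, 267), (162, 226, 265), (168, 231, 260), (174, 235, 255), (180, 234, 256), (186, 234, 256), (192, 234, 256), (198, 233, 256), (204, 233, 255), (210, 233, 255), (216, 209, 278), (222, 209, 278), (228, 209, 278)]
0.1713 [ 0.65613811 -0.01504604  0.1713    ] [ 4.70887146e-03 -7.11334188e-05  0.00000000e+00]
0.1755 [ 0.65616807 -0.01426583  0.1755    ] [ 4.58071984e-03 -6.91975275e-05  0.00000000e+00]
```

View pics/w4c.png

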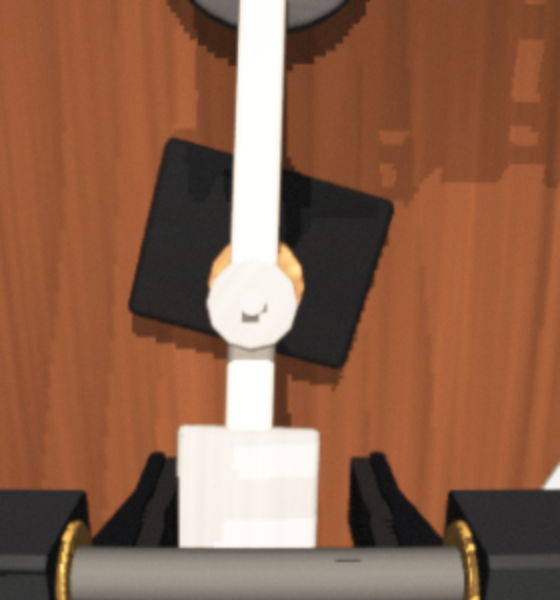

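The barrel now hangs over the cork in line with it, pixels 245.5 and 247.8, which is about 0.5 mm after correcting for height. Next I release, rise, shut the fingers and go above the tab.

>>> play_rows --rows '[{"xyz":[0,0,0],"rotation":[0,0,0]},{"xyz":[0,0,0],"rotation":[0,0,0]},{"xyz":[0,0,0],"rotation":[0,0,0]},{"xyz":[0,0,-10],"rotation":[0,0,0]},{"xyz":[0,0,-15],"rotation":[0,0,0]},{"xyz":[0,0,-15],"rotation":[0,0,0]},{"xyz":[0,0,-10],"rotation":[0,0,0]},{"xyz":[0,0,0],"rotation":[0,0,0]}]' --gripper 0.4

```text
time: 6.78
eef_pos: [0.6578, -0.0677, 0.2169]
tool_rot: [[0.016, 1.0, 0.006], [1.0, -0.016, -0.0], [-0.0, 0.006, -1.0]]
wrist_force: [0.9, 0.6, 0.3]
width: 0.701
grip_force: 0.0
```

>>> play_rows --rows '[{"xyz":[2,-6.5,0],"rotation":[0,0,0.8]},{"xyz":[0,0,0],"rotation":[0,0,0.8]},{"xyz":[0,0,0],"rotation":[0,0,0]},{"xyz":[0,0,0],"rotation":[0,0,0]},{"xyz":[0,0,0],"rotation":[0,0,0]},{"xyz":[0,0,0],"rotation":[0,0,0]},{"xyz":[0,0,0],"rotation":[0,0,0]},{"xyz":[0,0,0],"rotation":[0,0,0]}]' --gripper -1

```text
time: 7.45
eef_pos: [0.6496, -0.0661, 0.2134]
tool_rot: [[0.044, 0.999, -0.0], [0.999, -0.044, 0.0], [0.0, -0.0, -1.0]]
wrist_force: [-0.2, -0.1, -1.0]
width: 0.177
grip_force: 0.0
```

Run:
```python
from h import *
delta([.6495,-.066,.195],87.5); s=arm.read_state(); print(s["width"],s["wrist_force"])
c=look("w5")
```

```text
t 7.45 now [ 0.6496 -0.0661  0.2134] head 87.49 F [-0.2 -0.1 -1. ]
shift mm [ 0.1 -0.1 18.4] turn z -0.0
0.1765948611685091 [-0.18119047 -0.14161713 -0.95644376]
cork px ((241.6545867919922, 131.82781982421875), (9.824570655822754, 28.437761306762695), 14.719429969787598) 105.0
light rows [(0, 248, 266), (6, 248, 266), (12, 248, 266), (18, 248, 266), (24, 248, 266), (30, 249, 265), (36, 248, 265), (42, 249, 265), (48, 249, 265), (54, 249, 265), (60, 249, 265), (66, 249, 265), (72, 248, 265), (78, 248, 265), (84, 248, 265), (90, 248, 265), (96, 248, 265), (102, 248, 265), (108, 248, 265), (114, 248, 265), (120, 248, 265), (126, 247, 266), (132, 242, 271), (138, 240, 273), (144, 241, 273), (150, 243, 270), (156, 251, 263), (162, 248, 264), (168, 248, 265), (174, 248, 265), (180, 248, 265), (186, 248, 265), (192, 229, 283), (198, 230, 283), (204, 229, 283), (210, 229, 283), (216, 229, 283), (222, 229, 283), (228, 230, 277)]
```

>>> play_rows --rows '[{"xyz":[0,0,8],"rotation":[0,0,0]},{"xyz":[0,0,8],"rotation":[0,0,0]},{"xyz":[0,0,6],"rotation":[0,0,0]},{"xyz":[-1,0,5],"rotation":[0,0,0]},{"xyz":[-1,0,5],"rotation":[0,0,0]},{"xyz":[-1,0,5],"rotation":[0,0,0]},{"xyz":[-1,0,5],"rotation":[0,0,0]},{"xyz":[-1,0,5],"rotation":[0,0,0]}]'

```text
time: 8.17
eef_pos: [0.65, -0.072, 0.1672]
tool_rot: [[0.044, 0.999, 0.002], [0.999, -0.044, -0.002], [-0.001, 0.002, -1.0]]
wrist_force: [-1.1, -1.6, 5.6]
width: 0.007
grip_force: 2.4
```

>>> play_rows --rows '[{"xyz":[-1,0,4],"rotation":[0,0,0]},{"xyz":[-1,0,4],"rotation":[0,0,0]},{"xyz":[-1,0,3],"rotation":[0,0,0]},{"xyz":[-0.5,0,2],"rotation":[0,0,0]},{"xyz":[0,0,2],"rotation":[0,0,0]}]'

```text
time: 8.58
eef_pos: [0.6496, -0.0753, 0.1519]
tool_rot: [[0.044, 0.999, 0.001], [0.999, -0.044, -0.001], [-0.001, 0.001, -1.0]]
wrist_force: [-0.4, -1.3, 4.9]
width: 0.005
grip_force: 2.4
```

>>> play_rows --rows '[{"xyz":[0,0,1],"rotation":[0,0,0]},{"xyz":[0,0,1],"rotation":[0,0,0]}]'

```text
time: 8.75
eef_pos: [0.6495, -0.0756, 0.1498]
tool_rot: [[0.044, 0.999, 0.001], [0.999, -0.044, -0.002], [-0.002, 0.001, -1.0]]
wrist_force: [-0.9, -2.9, 4.5]
width: 0.006
grip_force: 2.4
```

>>> play_rows --rows '[{"xyz":[0,0,1],"rotation":[0,0,0]},{"xyz":[0,0,1],"rotation":[0,0,0]}]'

```text
time: 8.92
eef_pos: [0.6495, -0.0759, 0.1479]
tool_rot: [[0.044, 0.999, 0.001], [0.999, -0.044, -0.002], [-0.002, 0.001, -1.0]]
wrist_force: [-0.9, -2.1, 4.9]
width: 0.006
grip_force: 2.4
```

>>> play_rows --rows '[{"xyz":[0,0,1],"rotation":[0,0,0]},{"xyz":[0,0,1],"rotation":[0,0,0]}]'

```text
time: 9.08
eef_pos: [0.6495, -0.0762, 0.1459]
tool_rot: [[0.045, 0.999, 0.001], [0.999, -0.045, -0.002], [-0.002, 0.001, -1.0]]
wrist_force: [-1.3, -3.9, 4.5]
width: 0.005
grip_force: 2.4
```

>>> play_rows --rows '[{"xyz":[0,0,1],"rotation":[0,0,0]},{"xyz":[0,0,1],"rotation":[0,0,0]}]'

```text
time: 9.25
eef_pos: [0.6495, -0.0762, 0.1439]
tool_rot: [[0.045, 0.999, 0.001], [0.999, -0.045, -0.002], [-0.002, 0.001, -1.0]]
wrist_force: [-1.5, -2.4, 5.5]
width: 0.003
grip_force: 2.4
```

>>> play_rows --rows '[{"xyz":[0,0,1],"rotation":[0,0,0]},{"xyz":[0,0,1],"rotation":[0,0,0]}]'

```text
time: 9.42
eef_pos: [0.6495, -0.0762, 0.1419]
tool_rot: [[0.045, 0.999, 0.001], [0.999, -0.045, -0.002], [-0.002, 0.001, -1.0]]
wrist_force: [-0.2, -3.4, 5.1]
width: 0.01
grip_force: 2.4
```

>>> play_rows --rows '[{"xyz":[0,0,1],"rotation":[0,0,0]},{"xyz":[0,0,1],"rotation":[0,0,0]}]'

```text
time: 9.58
eef_pos: [0.6495, -0.0763, 0.1399]
tool_rot: [[0.045, 0.999, 0.001], [0.999, -0.045, -0.002], [-0.002, 0.001, -1.0]]
wrist_force: [-0.4, -3.4, 5.4]
width: 0.004
grip_force: 2.4
```

>>> play_rows --rows '[{"xyz":[0,0,1],"rotation":[0,0,0]},{"xyz":[0,0,1],"rotation":[0,0,0]}]'

```text
time: 9.75
eef_pos: [0.6495, -0.0764, 0.1379]
tool_rot: [[0.045, 0.999, 0.001], [0.999, -0.045, -0.002], [-0.002, 0.001, -1.0]]
wrist_force: [-0.4, -3.0, 5.1]
width: 0.008
grip_force: 2.4
```

>>> play_rows --rows '[{"xyz":[0,0,1],"rotation":[0,0,0]},{"xyz":[0,0,1],"rotation":[0,0,0]}]'

```text
time: 9.92
eef_pos: [0.6495, -0.0764, 0.1359]
tool_rot: [[0.045, 0.999, 0.001], [0.999, -0.045, -0.002], [-0.002, 0.001, -1.0]]
wrist_force: [-1.2, -3.8, 4.9]
width: 0.007
grip_force: 2.4
```

>>> play_rows --rows '[{"xyz":[0,0,1],"rotation":[0,0,0]},{"xyz":[0,0,1],"rotation":[0,0,0]}]'

```text
time: 10.08
eef_pos: [0.6495, -0.0765, 0.1339]
tool_rot: [[0.045, 0.999, 0.001], [0.999, -0.045, -0.003], [-0.003, 0.001, -1.0]]
wrist_force: [-1.9, -3.2, 4.5]
width: 0.01
grip_force: 2.4
```

>>> play_rows --rows '[{"xyz":[0,0,1],"rotation":[0,0,0]},{"xyz":[0,0,1],"rotation":[0,0,0]}]'

```text
time: 10.25
eef_pos: [0.6495, -0.0766, 0.1319]
tool_rot: [[0.045, 0.999, 0.001], [0.999, -0.045, -0.003], [-0.003, 0.001, -1.0]]
wrist_force: [-0.5, -4.5, 5.6]
width: 0.005
grip_force: 2.7
```

Run:
```python
from h import *
delta([.6495,-.0757,.125],87.5)
c=look("w6"); cv2.imwrite("pics/w6c.png",cv2.resize(c["img"][60:260,180:340,::-1],None,fx=3,fy=3))
s=arm.capture("scene"); cv2.imwrite("pics/s6.png",s["img"][:,:,::-1])
```

```text
t 10.25 now [ 0.6495 -0.0766  0.1319] head 87.43 F [-0.5 -4.5  5.6]
shift mm [ 0.9 -0.1  6.9] turn z -0.1
cork px ((216.93284606933594, 200.4212188720703), (15.651869773864746, 63.076499938964844), 177.2316436767578) 480.5
light rows [(0, 245, 269), (6, 245, 269), (12, 245, 269), (18, 245, 269), (24, 245, 269), (30, 245, 269), (36, 245, 269), (42, 245, 269), (48, 245, 268), (54, 245, 268), (60, 245, 268), (66, 245, 269), (72, 245, 269), (78, 245, 269), (84, 245, 269), (90, 245, 269), (96, 245, 269), (102, 245, 268), (108, 245, 268), (114, 246, 268), (120, 246, 268), (126, 246, 268), (132, 245, 268), (138, 239, 273), (144, 237, 277), (150, 235, 278), (156, 235, 278), (162, 237, 276), (168, 242, 271), (174, 246, 267), (180, 246, 267), (186, 245, 267), (192, 245, 267), (198, 245, 267), (204, 246, 267), (210, 223, 289), (216, 223, 289), (222, 223, 289), (228, 223, 289)]
```

>>> play_rows --rows '[{"xyz":[0,0,1],"rotation":[0,0,0]},{"xyz":[0,0,1],"rotation":[0,0,0]}]'

```text
time: 10.52
eef_pos: [0.6496, -0.0767, 0.1301]
tool_rot: [[0.045, 0.999, 0.001], [0.999, -0.045, -0.003], [-0.003, 0.001, -1.0]]
wrist_force: [-2.1, -3.6, 5.2]
width: 0.006
grip_force: 3.0
```

>>> play_rows --rows '[{"xyz":[0,0,1],"rotation":[0,0,0]},{"xyz":[0,0,1],"rotation":[0,0,0]}]'

```text
time: 10.68
eef_pos: [0.6497, -0.0768, 0.1282]
tool_rot: [[0.045, 0.999, 0.001], [0.999, -0.045, -0.003], [-0.003, 0.001, -1.0]]
wrist_force: [-1.6, -4.1, 6.9]
width: 0.001
grip_force: 3.3
```

>>> play_rows --rows '[{"xyz":[0,0,0.5],"rotation":[0,0,0]},{"xyz":[0,0,0.5],"rotation":[0,0,0]}]'

```text
time: 10.85
eef_pos: [0.6497, -0.0769, 0.1273]
tool_rot: [[0.045, 0.999, 0.001], [0.999, -0.045, -0.003], [-0.003, 0.001, -1.0]]
wrist_force: [-1.0, -4.1, 6.9]
width: 0.006
grip_force: 3.4
```

Run:
```python
from h import *
delta([.6495,-.0757,.125],87.5)
c=look("w7"); s=arm.capture("scene"); cv2.imwrite("pics/s7.png",s["img"][:,:,::-1])
x=cv2.resize(c["img"][70:220,176:336,::-1],(600,562),interpolation=cv2.INTER_CUBIC)
cv2.imwrite("pics/w7c.png",x)
```

```text
t 10.85 now [ 0.6497 -0.0769  0.1273] head 87.41 F [-1.  -4.1  6.9]
shift mm [ 1.2 -0.2  2.2] turn z -0.1
cork px ((364.5577087402344, 163.99624633789062), (21.233169555664062, 152.39329528808594), 2.3403491973876953) 1553.5
light rows [(0, 245, 269), (6, 245, 269), (12, 245, 269), (18, 245, 269), (24, 245, 269), (30, 245, 269), (36, 245, 269), (42, 245, 268), (48, 245, 268), (54, 245, 268), (60, 245, 268), (66, 244, 268), (72, 244, 269), (78, 244, 269), (84, 244, 269), (90, 244, 268), (96, 244, 268), (102, 244, 268), (108, 244, 268), (114, 245, 268), (120, 245, 268), (126, 245, 267), (132, 244, 268), (138, 239, 273), (144, 236, 276), (150, 235, 278), (156, 235, 278), (162, 236, 276), (168, 241, 272), (174, 245, 267), (180, 245, 266), (186, 245, 267), (192, 245, 267), (198, 245, 267), (204, 245, 267), (210, 223, 289), (216, 223, 289), (222, 223, 289), (228, 223, 288)]
```

View pics/w7c.png

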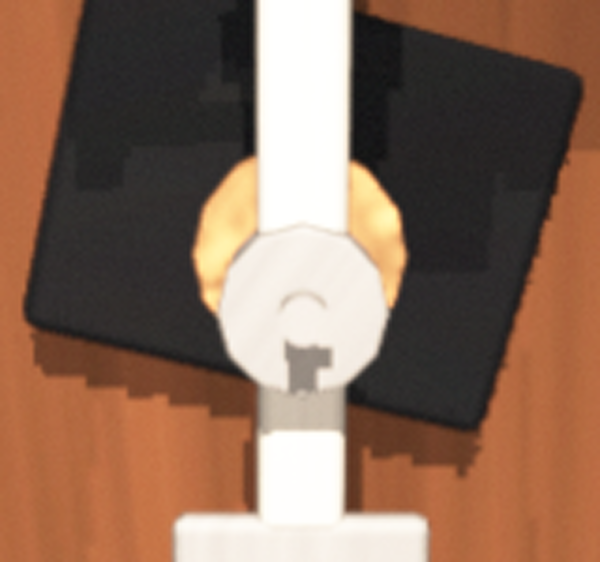

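The crop shows the cork centre at x≈300 and the barrel at ≈304, about 0.5 mm apart. Contact was near tool z 0.1338, so cork top ≈90 mm, which agrees with the visual estimate. I'll push to z≈0.1217 to allow for the give-back.

>>> play_rows --rows '[{"xyz":[0,0,1],"rotation":[0,0,0]},{"xyz":[0,0,1],"rotation":[0,0,0]},{"xyz":[0,0,0],"rotation":[0,0,0]}]'

```text
time: 11.2
eef_pos: [0.6497, -0.077, 0.1253]
tool_rot: [[0.045, 0.999, 0.001], [0.999, -0.045, -0.003], [-0.003, 0.001, -1.0]]
wrist_force: [-1.9, -5.0, 7.9]
width: 0.005
grip_force: 3.6
```

>>> play_rows --rows '[{"xyz":[0,0,1],"rotation":[0,0,0]},{"xyz":[0,0,1],"rotation":[0,0,0]},{"xyz":[0,0,0],"rotation":[0,0,0]}]'

```text
time: 11.45
eef_pos: [0.6497, -0.0772, 0.1233]
tool_rot: [[0.045, 0.999, 0.001], [0.999, -0.045, -0.004], [-0.003, 0.001, -1.0]]
wrist_force: [-1.0, -5.3, 8.1]
width: 0.007
grip_force: 3.9
```

>>> play_rows --rows '[{"xyz":[0,0,0.8],"rotation":[0,0,0]},{"xyz":[0,0,0.8],"rotation":[0,0,0]},{"xyz":[0,0,0],"rotation":[0,0,0]}]'

```text
time: 11.7
eef_pos: [0.6498, -0.0772, 0.1219]
tool_rot: [[0.045, 0.999, 0.001], [0.999, -0.045, -0.004], [-0.004, 0.001, -1.0]]
wrist_force: [-1.5, -5.2, 8.4]
width: 0.005
grip_force: 4.2
```

>>> play_rows --rows '[{"xyz":[0,0,-1],"rotation":[0,0,0]},{"xyz":[0,0,0],"rotation":[0,0,0]}]'

```text
time: 11.87
eef_pos: [0.6497, -0.077, 0.1228]
tool_rot: [[0.045, 0.999, 0.001], [0.999, -0.045, -0.003], [-0.003, 0.001, -1.0]]
wrist_force: [-1.6, -4.3, 6.5]
width: 0.006
grip_force: 3.2
```

>>> play_rows --rows '[{"xyz":[0,0,-1],"rotation":[0,0,0]},{"xyz":[0,0,0],"rotation":[0,0,0]}]'

```text
time: 12.03
eef_pos: [0.6497, -0.0767, 0.1236]
tool_rot: [[0.045, 0.999, 0.001], [0.999, -0.045, -0.003], [-0.003, 0.001, -1.0]]
wrist_force: [0.2, -4.1, 5.5]
width: 0.006
grip_force: 2.5
```

>>> play_rows --rows '[{"xyz":[0,0,-1],"rotation":[0,0,0]},{"xyz":[0,0,0],"rotation":[0,0,0]}]'

```text
time: 12.2
eef_pos: [0.6496, -0.0755, 0.1243]
tool_rot: [[0.045, 0.999, 0.001], [0.999, -0.045, -0.001], [-0.001, 0.001, -1.0]]
wrist_force: [-0.1, -2.1, 3.9]
width: 0.005
grip_force: 1.8
```

>>> play_rows --rows '[{"xyz":[0,0,-1],"rotation":[0,0,0]},{"xyz":[0,0,0],"rotation":[0,0,0]}]'

```text
time: 12.37
eef_pos: [0.6493, -0.0742, 0.1249]
tool_rot: [[0.044, 0.999, 0.0], [0.999, -0.044, 0.001], [0.001, 0.0, -1.0]]
wrist_force: [-0.1, -0.8, 2.4]
width: 0.0
grip_force: 1.2
```

>>> play_rows --rows '[{"xyz":[0,0,-1],"rotation":[0,0,0]},{"xyz":[0,0,0],"rotation":[0,0,0]}]'

```text
time: 12.53
eef_pos: [0.649, -0.0735, 0.1257]
tool_rot: [[0.043, 0.999, -0.0], [0.999, -0.043, 0.001], [0.001, -0.001, -1.0]]
wrist_force: [-0.1, -0.5, 0.8]
width: 0.004
grip_force: 0.5
```

>>> play_rows --rows '[{"xyz":[0,0,-1],"rotation":[0,0,0]},{"xyz":[0,0,0],"rotation":[0,0,0]}]'

```text
time: 12.7
eef_pos: [0.6487, -0.0737, 0.1265]
tool_rot: [[0.043, 0.999, -0.001], [0.999, -0.043, 0.001], [0.001, -0.001, -1.0]]
wrist_force: [0.4, -0.9, 0.6]
width: 0.003
grip_force: 0.0
```

>>> play_rows --rows '[{"xyz":[0,0,-1],"rotation":[0,0,0]},{"xyz":[0,0,0],"rotation":[0,0,0]}]'

```text
time: 12.87
eef_pos: [0.649, -0.0742, 0.1278]
tool_rot: [[0.043, 0.999, -0.001], [0.999, -0.043, 0.0], [0.0, -0.001, -1.0]]
wrist_force: [-0.3, -0.3, -0.3]
width: 0.005
grip_force: 0.0
```

>>> play_rows --rows '[{"xyz":[0,0,1.5],"rotation":[0,0,0]},{"xyz":[0,0,1.5],"rotation":[0,0,0]},{"xyz":[0,0,1.5],"rotation":[0,0,0]},{"xyz":[0,0,1.5],"rotation":[0,0,0]},{"xyz":[0,0,1],"rotation":[0,0,0]},{"xyz":[0,0,0.5],"rotation":[0,0,0]},{"xyz":[0,0,0],"rotation":[0,0,0]},{"xyz":[0,0,0],"rotation":[0,0,0]}]'

```text
time: 13.53
eef_pos: [0.6496, -0.0749, 0.1218]
tool_rot: [[0.044, 0.999, 0.001], [0.999, -0.044, -0.001], [-0.001, 0.001, -1.0]]
wrist_force: [-2.3, -1.2, 8.1]
width: 0.006
grip_force: 4.0
```

>>> play_rows --rows '[{"xyz":[0,0,1],"rotation":[0,0,0]},{"xyz":[0,0,1],"rotation":[0,0,0]},{"xyz":[0,0,0],"rotation":[0,0,0]},{"xyz":[0,0,0],"rotation":[0,0,0]}]'

```text
time: 13.87
eef_pos: [0.6497, -0.075, 0.1201]
tool_rot: [[0.044, 0.999, 0.001], [0.999, -0.044, -0.001], [-0.001, 0.001, -1.0]]
wrist_force: [-2.3, -1.6, 8.1]
width: 0.007
grip_force: 4.5
```

>>> play_rows --rows '[{"xyz":[0,0,-1.5],"rotation":[0,0,0]},{"xyz":[0,0,-1.5],"rotation":[0,0,0]},{"xyz":[0,0,0],"rotation":[0,0,0]}]'

```text
time: 14.12
eef_pos: [0.6495, -0.0747, 0.1224]
tool_rot: [[0.044, 0.999, 0.001], [0.999, -0.044, -0.001], [-0.001, 0.001, -1.0]]
wrist_force: [-0.5, -0.2, 4.5]
width: 0.007
grip_force: 2.1
```

>>> play_rows --rows '[{"xyz":[0,0,-1],"rotation":[0,0,0]},{"xyz":[0,0,-1],"rotation":[0,0,0]},{"xyz":[0,0,0],"rotation":[0,0,0]}]'

```text
time: 14.37
eef_pos: [0.6493, -0.0745, 0.1234]
tool_rot: [[0.044, 0.999, 0.0], [0.999, -0.044, 0.0], [0.0, 0.0, -1.0]]
wrist_force: [0.5, -0.6, 2.0]
width: 0.006
grip_force: 1.1
```

>>> play_rows --rows '[{"xyz":[0,0,-0.7],"rotation":[0,0,0]},{"xyz":[0,0,0],"rotation":[0,0,0]}]'

```text
time: 14.53
eef_pos: [0.6492, -0.0745, 0.1239]
tool_rot: [[0.044, 0.999, 0.0], [0.999, -0.044, 0.0], [0.0, 0.0, -1.0]]
wrist_force: [0.1, -0.4, 1.1]
width: 0.005
grip_force: 0.6
```

>>> play_rows --rows '[{"xyz":[0,0,-0.7],"rotation":[0,0,0]},{"xyz":[0,0,0],"rotation":[0,0,0]}]'

```text
time: 14.7
eef_pos: [0.649, -0.0745, 0.1245]
tool_rot: [[0.044, 0.999, -0.001], [0.999, -0.044, 0.0], [0.0, -0.001, -1.0]]
wrist_force: [-0.3, 0.3, -0.5]
width: 0.007
grip_force: 0.1
```

>>> play_rows --rows '[{"xyz":[0,0,-0.7],"rotation":[0,0,0]},{"xyz":[0,0,0],"rotation":[0,0,0]}]'

```text
time: 14.87
eef_pos: [0.6489, -0.0746, 0.1253]
tool_rot: [[0.044, 0.999, -0.001], [0.999, -0.044, 0.0], [-0.0, -0.001, -1.0]]
wrist_force: [0.5, 0.5, -0.7]
width: 0.002
grip_force: 0.0
```

>>> play_rows --rows '[{"xyz":[0,0,-5],"rotation":[0,0,0]},{"xyz":[0,0,-15],"rotation":[0,0,0]},{"xyz":[0,0,-25],"rotation":[0,0,0]},{"xyz":[0,0,-25],"rotation":[0,0,0]},{"xyz":[-25,0,0],"rotation":[0,0,0]},{"xyz":[-30,0,0],"rotation":[0,0,0]},{"xyz":[-30,0,0],"rotation":[0,0,0]},{"xyz":[-25,0,0],"rotation":[0,0,0]}]'

```text
time: 15.53
eef_pos: [0.6441, -0.187, 0.196]
tool_rot: [[0.045, 0.999, 0.0], [0.999, -0.045, -0.001], [-0.001, 0.0, -1.0]]
wrist_force: [0.7, -0.7, -0.2]
width: 0.002
grip_force: 0.0
```

>>> play_rows --rows '[{"xyz":[0,0,0],"rotation":[0,6,0]},{"xyz":[0,0,0],"rotation":[0,6,0]},{"xyz":[0,0,0],"rotation":[0,6,0]},{"xyz":[0,0,0],"rotation":[0,6,0]},{"xyz":[0,0,0],"rotation":[0,6,0]},{"xyz":[0,0,0],"rotation":[0,6,0]},{"xyz":[0,0,0],"rotation":[0,0,0]},{"xyz":[0,0,0],"rotation":[0,0,0]}]'

```text
time: 16.2
eef_pos: [0.6437, -0.1866, 0.1939]
tool_rot: [[0.039, 0.999, 0.026], [0.808, -0.047, 0.587], [0.587, -0.002, -0.809]]
wrist_force: [-0.6, 0.1, 0.6]
width: -0.0
grip_force: 0.0
```

Run:
```python
from h import *
c=arm.capture("wrist"); s=arm.capture("scene"); cv2.imwrite("pics/w8.png",c["img"][:,:,::-1])
H=lambda r,z:np.array([.6585-.0428*r,.124-.9991*r,z])
p=.0188
bt=(.15*np.cos(p)-.012*np.sin(p),.1155+.15*np.sin(p)+.012*np.cos(p)); print("barrel px",proj(c,H(*bt)))
for h in(3,7,10,13,17): print("rod",h,proj(c,H(bt[0]-h/1e3*np.sin(p),bt[1]+h/1e3)).round(1))
print("pad",proj(c,H(.151,.09)),np.round(arm.read_state()["eef_pos"],3))
u,v=proj(c,H(*bt)).astype(int); x0=max(u-60,0);y0=max(v-60,0)
print(x0,y0)
a=cv2.resize(c["img"][y0:y0+120,x0:x0+120,::-1],(480,480),interpolation=cv2.INTER_CUBIC)
b=cv2.resize(s["img"][150:250,270:370,::-1],(300,300),interpolation=cv2.INTER_CUBIC)
o=np.zeros((480,790,3),np.uint8);o[:,:480]=a;o[:300,485:785]=b;cv2.imwrite("pics/fin.png",o)
```

```text
barrel px [255.49980262  74.34013135]
rod 3 [255.5  72.1]
rod 7 [255.5  69.1]
rod 10 [255.5  66.8]
rod 13 [255.5  64.4]
rod 17 [255.5  61.2]
pad [255.40154008 101.18731828] [ 0.645 -0.182  0.197]
195 14
```

View pics/fin.png

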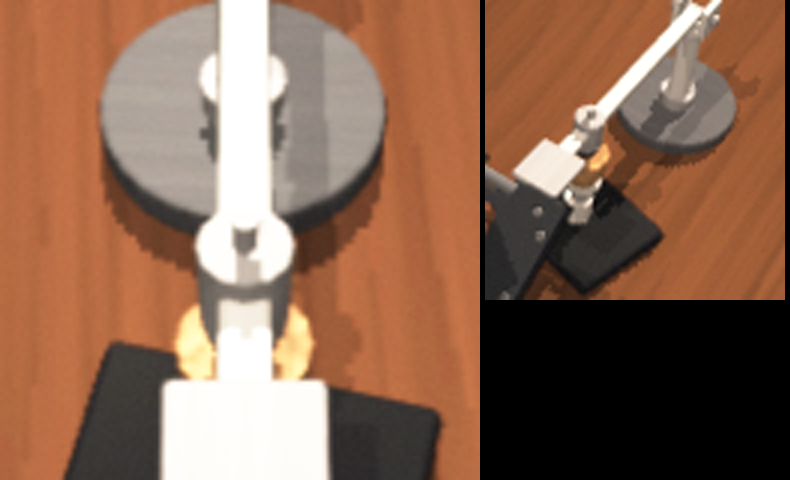

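The final picture shows the barrel centred over the cork (cork x 175–313, barrel centre ≈245). The rod stands out, its side from ≈228 to 252 in the crop, which I'll measure from the pixels.

Run:
```python
from h import *
g=cv2.imread("pics/w8.png",0)
for v in range(62,86): print(v,g[v,246:267])
c=arm.capture("wrist")
p=.0188;H=lambda r,z,o=0:np.array([.6585-.0428*r+o,.124-.9991*r,z])
zt=.1155+.15*np.sin(p)+.012
print("barrel front/back",proj(c,H(.1608,zt)),proj(c,H(.1388,zt)))
for h in(7,8.5,10,11.5,13): print(h,"rod front base",proj(c,H(.1528,zt)).round(1),"front top",proj(c,H(.1527,zt+h/1e3)).round(1),"back top",proj(c,H(.1467,zt+h/1e3)).round(1))
```

```text
62 [165 165 171 218 252 255 255 255 255 255 255 255 255 255 255 254 230 149
 161 166 163]
63 [164 163 170 217 252 255 255 255 255 255 255 255 255 255 255 254 229 149
 163 164 164]
64 [163 160 167 216 252 255 255 255 255 255 255 255 255 255 255 254 229 146
 159 163 161]
65 [162 163 169 218 252 255 255 255 255 255 255 255 255 255 255 254 230 145
 156 159 156]
66 [156 162 171 222 252 254 254 254 254 254 254 254 254 254 254 253 233 148
 146 144 139]
67 [130 147 188 242 253 254 254 254 254 254 254 254 254 254 254 254 248 199
 139 112 100]
68 [ 81 144 234 252 254 254 254 254 254 254 254 254 254 254 254 254 253 246
 184 104  65]
69 [146 234 252 254 254 254 252 251 254 254 254 254 252 244 244 252 254 254
 249 208 102]
70 [243 252 254 254 254 254 251 229 249 253 253 251 237 224 246 252 254 254
 254 251 211]
71 [252 254 254 254 254 254 251 182 168 193 194 177 142 203 247 252 254 254
 254 254 245]
72 [253 254 253 254 254 254 250 175 124 125 124 115 116 208 249 252 254 254
 254 254 250]
73 [254 253 254 254 254 254 250 171 118 117 115 110 119 224 252 254 254 254
 254 254 253]
74 [253 254 254 254 
[... 830 characters left out ...]
191 192 189 190 194 223 242 236 184
 115  92  82]
84 [ 98 100 106 135 176 206 217 220 186 185 186 180 174 164 170 179 159 114
  94  88  85]
85 [ 98 101 108 112 118 125 136 142 145 153 155 148 138 123 117 115 107 100
  91  86  82]
barrel front/back [255.35539754  90.43643525] [255.35225307  70.08527549]
7 rod front base [255.4  82.9] front top [255.4  77.8] back top [255.4  72.2]
8.5 rod front base [255.4  82.9] front top [255.4  76.8] back top [255.4  71.1]
10 rod front base [255.4  82.9] front top [255.4  75.7] back top [255.4  70. ]
11.5 rod front base [255.4  82.9] front top [255.4  74.5] back top [255.4  68.9]
13 rod front base [255.4  82.9] front top [255.4  73.4] back top [255.4  67.7]
```

>>> play_rows --rows '[{"xyz":[0,0,0],"rotation":[0,6,0]},{"xyz":[0,0,0],"rotation":[0,6,0]},{"xyz":[0,0,0],"rotation":[0,6,0]},{"xyz":[0,0,0],"rotation":[0,6,0]},{"xyz":[0,0,0],"rotation":[0,0,0]},{"xyz":[0,0,0],"rotation":[0,0,0]},{"xyz":[0,0,0],"rotation":[0,0,0]},{"xyz":[0,0,0],"rotation":[0,0,0]}]'

```text
time: 17.02
eef_pos: [0.6452, -0.182, 0.1985]
tool_rot: [[0.017, 0.999, 0.036], [0.502, -0.04, 0.864], [0.865, 0.004, -0.503]]
wrist_force: [-0.1, -0.1, 0.7]
width: 0.003
grip_force: 0.0
```

Run:
```python
from h import *
c=arm.capture("wrist"); cv2.imwrite("pics/w9.png",c["img"][:,:,::-1]); g=cv2.cvtColor(c["img"],cv2.COLOR_RGB2GRAY)
p=.0188;H=lambda r,z,o=0:np.array([.6585-.0428*r+o,.124-.9991*r,z])
zt=.1155+.15*np.sin(p)+.012
f=proj(c,H(.1608,zt));print("barrel front/back",f,proj(c,H(.1388,zt)),"width",proj(c,H(.15,zt,.011))-proj(c,H(.15,zt,-.011)))
print("cam",np.round(-c["extrinsics"][:3,:3].T@c["extrinsics"][:3,3],3))
for h in(7,8.5,10,11.5): print(h,"rod front base",proj(c,H(.1528,zt)).round(1),"front top",proj(c,H(.1527,zt+h/1e3)).round(1))
v=int(f[1]);u=int(f[0])
for r in range(v-30,v+12): print(r,g[r,u-15:u+16])
```

```text
barrel front/back [254.68789285 158.08386195] [254.69478149 143.8088841 ] width [21.71811135 -0.52476578]
cam [ 0.64  -0.281  0.351]
7 rod front base [254.7 152.7] front top [254.7 147.3]
8.5 rod front base [254.7 152.7] front top [254.7 146.2]
10 rod front base [254.7 152.7] front top [254.7 145. ]
11.5 rod front base [254.7 152.7] front top [254.8 143.8]
128 [123 128 134 140 149 150 149 151 151 146 148 225 254 255 255 255 255 255
 255 255 255 241 136 121 124 121 123 121 116 110 107]
129 [141 149 153 151 152 152 153 153 151 147 144 225 254 255 255 255 255 255
 255 255 255 241 139 124 125 124 124 125 124 124 123]
130 [149 152 151 150 150 152 152 151 150 146 148 225 254 255 255 255 255 255
 255 255 255 241 136 123 126 125 126 126 128 125 124]
131 [151 150 153 155 151 154 150 154 151 149 152 227 254 255 255 255 255 255
 255 255 255 242 138 123 125 124 123 123 125 123 121]
132 [152 153 154 152 154 154 154 156 152 153 162 229 254 255 255 255 255 255
 255 255 255 242 138 127 125 127 124 124 124 125 126]
133 [149 151 150 151 150 149 150 152 149 159 169 231 255 255 255 255 255 255
 255 255 
[... 4060 characters left out ...]
 209 171 109 102  97  85  83  96  90  86  78]
165 [ 63  65  66  71  85  93  95 109 115 122 156 209 220 222 222 220 217 218
 218 218 210 171 109 103  96  84  73  74  66  60  53]
166 [ 62  61  59  61  67  72  88 109 114 121 155 210 221 221 222 220 220 218
 219 219 211 171 110 103  95  83  70  59  53  49  50]
167 [ 56  60  61  63  62  70  88 108 114 121 158 214 229 230 226 221 218 219
 223 227 218 173 110  99  94  84  67  57  52  51  49]
168 [ 58  57  61  61  62  66  87 111 116 121 173 241 253 253 249 227 218 223
 240 251 247 190 111  95  92  84  66  55  49  47  47]
169 [ 59  57  58  60  62  68  91 111 117 126 203 253 255 255 254 236 228 232
 250 255 254 229 121  92  90  80  67  53  51  46  44]
```

The rod stands about 8.4 mm out by sight, i.e. 5.4 mm of compression, while touch gave 6.7 mm. I'll go back and push slightly deeper to bring it to about 7 mm.

>>> play_rows --rows '[{"xyz":[0,0,0],"rotation":[0,-7,0]},{"xyz":[0,0,0],"rotation":[0,-7,0]},{"xyz":[0,0,0],"rotation":[0,-7,0]},{"xyz":[0,0,0],"rotation":[0,-7,0]},{"xyz":[0,0,0],"rotation":[0,-7,0]},{"xyz":[0,0,0],"rotation":[0,-7,0]},{"xyz":[0,0,0],"rotation":[0,-7,0]},{"xyz":[0,0,0],"rotation":[0,-7,0]}]'

```text
time: 17.73
eef_pos: [0.6453, -0.1833, 0.1995]
tool_rot: [[0.042, 0.999, 0.009], [0.997, -0.042, 0.062], [0.062, 0.006, -0.998]]
wrist_force: [0.7, 0.4, -0.9]
width: 0.008
grip_force: 0.0
```

>>> play_rows --rows '[{"xyz":[0,0,0],"rotation":[0,-4,0]},{"xyz":[0,0,0],"rotation":[0,0,0]},{"xyz":[0,0,0],"rotation":[0,0,0]},{"xyz":[0,0,0],"rotation":[0,0,0]},{"xyz":[0,0,0],"rotation":[0,0,0]}]'

```text
time: 18.15
eef_pos: [0.644, -0.1869, 0.1953]
tool_rot: [[0.047, 0.999, -0.0], [0.999, -0.047, 0.0], [0.0, -0.0, -1.0]]
wrist_force: [-0.3, -0.3, 0.2]
width: 0.001
grip_force: 0.0
```

Run:
```python
from h import *
delta([.6492,-.0745,.140],87.45);print(np.round(arm.read_state()["tool_rot"],4))
```

```text
t 18.15 now [ 0.644  -0.1869  0.1953] head 87.3 F [-0.3 -0.3  0.2]
shift mm [ 1.125e+02 -1.000e-01  5.530e+01] turn z -0.2
[[ 4.710e-02  9.989e-01 -3.000e-04]
 [ 9.989e-01 -4.710e-02  1.000e-04]
 [ 1.000e-04 -3.000e-04 -1.000e+00]]
```

>>> play_rows --rows '[{"xyz":[28,0,0],"rotation":[0,0,0]},{"xyz":[28,0,0],"rotation":[0,0,0]},{"xyz":[28,0,0],"rotation":[0,0,0]},{"xyz":[28.5,0,0],"rotation":[0,0,0]},{"xyz":[0,0,15],"rotation":[0,0,0]},{"xyz":[0,0,20],"rotation":[0,0,0]},{"xyz":[0,0,15],"rotation":[0,0,0]},{"xyz":[0,0,5],"rotation":[0,0,0]}]'

```text
time: 18.82
eef_pos: [0.6477, -0.0744, 0.1372]
tool_rot: [[0.047, 0.999, -0.005], [0.999, -0.047, 0.001], [0.0, -0.005, -1.0]]
wrist_force: [-0.6, -0.8, 0.0]
width: 0.003
grip_force: 0.0
```

>>> play_rows --rows '[{"xyz":[0,0,4],"rotation":[0,0,0]},{"xyz":[0,0,4],"rotation":[0,0,0]},{"xyz":[0,0,3],"rotation":[0,0,0]},{"xyz":[0,0,2],"rotation":[0,0,0]},{"xyz":[0,0,2],"rotation":[0,0,0]},{"xyz":[0,0,2],"rotation":[0,0,0]},{"xyz":[0,0,1],"rotation":[0,0,0]},{"xyz":[0,0,0],"rotation":[0,0,0]}]'

```text
time: 19.48
eef_pos: [0.6497, -0.0722, 0.1231]
tool_rot: [[0.044, 0.999, 0.001], [0.999, -0.044, -0.001], [-0.0, 0.001, -1.0]]
wrist_force: [-0.4, -0.1, 2.2]
width: 0.005
grip_force: 1.4
```

>>> play_rows --rows '[{"xyz":[0,0,1.5],"rotation":[0,0,0]},{"xyz":[0,0,1.5],"rotation":[0,0,0]},{"xyz":[0,0,1.5],"rotation":[0,0,0]},{"xyz":[0,0,0],"rotation":[0,0,0]},{"xyz":[0,0,0],"rotation":[0,0,0]}]'

```text
time: 19.9
eef_pos: [0.6501, -0.0726, 0.1197]
tool_rot: [[0.044, 0.999, 0.002], [0.999, -0.044, -0.001], [-0.001, 0.002, -1.0]]
wrist_force: [-2.5, -1.8, 8.8]
width: 0.009
grip_force: 4.4
```

>>> play_rows --rows '[{"xyz":[0,0,0.6],"rotation":[0,0,0]},{"xyz":[0,0,0.6],"rotation":[0,0,0]},{"xyz":[0,0,0],"rotation":[0,0,0]},{"xyz":[0,0,0],"rotation":[0,0,0]}]'

```text
time: 20.23
eef_pos: [0.6501, -0.0727, 0.1187]
tool_rot: [[0.044, 0.999, 0.002], [0.999, -0.044, -0.001], [-0.001, 0.002, -1.0]]
wrist_force: [-2.7, -2.7, 9.5]
width: 0.004
grip_force: 4.8
```

>>> play_rows --rows '[{"xyz":[0,0,-1.5],"rotation":[0,0,0]},{"xyz":[0,0,-1.5],"rotation":[0,0,0]},{"xyz":[0,0,-1],"rotation":[0,0,0]},{"xyz":[0,0,-1],"rotation":[0,0,0]},{"xyz":[0,0,0],"rotation":[0,0,0]}]'

```text
time: 20.65
eef_pos: [0.6497, -0.0722, 0.1221]
tool_rot: [[0.044, 0.999, 0.001], [0.999, -0.044, -0.0], [-0.0, 0.001, -1.0]]
wrist_force: [-0.1, -1.0, 3.1]
width: 0.007
grip_force: 1.3
```

>>> play_rows --rows '[{"xyz":[0,0,-0.5],"rotation":[0,0,0]},{"xyz":[0,0,0],"rotation":[0,0,0]}]'

```text
time: 20.82
eef_pos: [0.6496, -0.0722, 0.1223]
tool_rot: [[0.044, 0.999, 0.001], [0.999, -0.044, -0.0], [-0.0, 0.001, -1.0]]
wrist_force: [1.4, -1.0, 2.9]
width: 0.005
grip_force: 1.1
```

>>> play_rows --rows '[{"xyz":[0,0,-0.5],"rotation":[0,0,0]},{"xyz":[0,0,0],"rotation":[0,0,0]}]'

```text
time: 20.98
eef_pos: [0.6493, -0.072, 0.1227]
tool_rot: [[0.044, 0.999, -0.0], [0.999, -0.044, 0.0], [0.0, -0.0, -1.0]]
wrist_force: [1.5, -0.7, 1.6]
width: 0.004
grip_force: 0.7
```

>>> play_rows --rows '[{"xyz":[0,0,-0.5],"rotation":[0,0,0]},{"xyz":[0,0,0],"rotation":[0,0,0]}]'

```text
time: 21.15
eef_pos: [0.649, -0.0717, 0.123]
tool_rot: [[0.044, 0.999, -0.001], [0.999, -0.044, 0.0], [0.0, -0.001, -1.0]]
wrist_force: [-0.1, 0.3, 0.5]
width: 0.003
grip_force: 0.3
```

>>> play_rows --rows '[{"xyz":[0,0,-0.7],"rotation":[0,0,0]},{"xyz":[0,0,0],"rotation":[0,0,0]}]'

```text
time: 21.32
eef_pos: [0.6488, -0.0718, 0.1237]
tool_rot: [[0.044, 0.999, -0.001], [0.999, -0.044, 0.0], [0.0, -0.001, -1.0]]
wrist_force: [-0.2, 0.2, -0.1]
width: 0.003
grip_force: 0.0
```

>>> play_rows --rows '[{"xyz":[0,0,-5],"rotation":[0,0,0]},{"xyz":[0,0,-15],"rotation":[0,0,0]},{"xyz":[0,0,-30],"rotation":[0,0,0]},{"xyz":[0,0,-35],"rotation":[0,0,0]},{"xyz":[0,0,-15],"rotation":[0,0,0]},{"xyz":[0,0,0],"rotation":[0,0,0]},{"xyz":[0,0,0],"rotation":[0,0,0]},{"xyz":[0,0,0],"rotation":[0,0,0]}]'

```text
time: 21.98
eef_pos: [0.6485, -0.0722, 0.2231]
tool_rot: [[0.044, 0.999, -0.002], [0.999, -0.044, -0.0], [-0.0, -0.002, -1.0]]
wrist_force: [-0.3, 0.0, -0.5]
width: 0.006
grip_force: 0.0
```

Run:
```python
from h import *
s=arm.read_state();print(s["eef_pos"],s["time"])
c=look("w10")
h=cv2.cvtColor(c["img"],cv2.COLOR_RGB2HSV);m=cv2.inRange(h,(8,70,180),(28,255,255))
H=lambda r,z:np.array([.6585-.0428*r,.124-.9991*r,z])
b=proj(c,H(.15,.1295));k=proj(c,[.6522,-.0243,.09]);print("pred barrel",b,"cork",k)
for v in range(int(k[1])-22,int(k[1])+22,3):
    x=np.flatnonzero(m[v,200:320])+200
    if len(x):print(v,x.min(),x.max())
```

```text
[ 0.64849064 -0.07224676  0.22306062] 21.9833
cork px ((227.8073272705078, 186.48971557617188), (9.828454971313477, 70.88352966308594), 175.38206481933594) 381.5
light rows [(0, 250, 266), (6, 250, 266), (12, 250, 266), (18, 250, 266), (24, 250, 265), (30, 251, 265), (36, 251, 265), (42, 251, 265), (48, 251, 265), (54, 251, 265), (60, 251, 265), (66, 251, 265), (72, 251, 265), (78, 250, 265), (84, 250, 265), (90, 250, 265), (96, 250, 265), (102, 250, 265), (108, 250, 264), (114, 251, 264), (120, 251, 264), (126, 246, 268), (132, 244, 270), (138, 245, 269), (144, 248, 266), (150, 250, 264), (156, 250, 264), (162, 250, 264), (168, 250, 264), (174, 236, 278), (180, 236, 278), (186, 236, 277), (192, 236, 277), (198, 236, 277), (204, 236, 277), (210, 236, 277)]
pred barrel [256.74475604 134.85565351] cork [256.50437671 126.84613054]
104 202 207
107 203 206
110 203 266
113 203 270
116 203 272
119 239 274
122 239 275
125 238 275
128 238 276
131 239 275
134 239 274
137 241 273
140 243 244
143 302 302
146 302 303
```

```bash
python3 -c "
from bench import arm
print(arm.close_job())"
```

```text
the job is handed in; nothing more can be done
None
```

The arm was swung over the cork and pressed down. It now stays there by itself, with the pad on the cork's centre to within about 1 mm sideways. I estimate the spring is compressed 6 to 7.5 mm, about half, since sight and touch differed slightly. The robot is clear and the job is handed in.

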